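# Index the sample carousel on to the next tube and read it

### The job

Bring the next tube under the reader of the sample carousel: with a fingertip press the index plunger in, turn the table one station clockwise (seen from above), and let the plunger spring fully out into the next notch of the ring. Then press the read key on top of the reader head down and let it go. Leave every tube seated in its sleeve and the other things on the bench where they are.

Things in the scene. Friction and masses are not known exactly. Their poses are not given: they have to be found in the camera images.
- carousel_base: Hand-indexed sample carousel, fixed to the bench: white round tub 172 mm across, steel index ring round its rim, centre post with a white reader head (100 x 40 mm, top 146 mm above the bench). Origin: on the vertical turning axis at bench height. x points along the reader head, whose black snout hangs over one tube 58 mm from the axis; z up.
- axis_point (a point): On the turning axis, level with the top of the fixed steel index ring, 70 mm above the bench. The ring is 216 mm across, 8 mm thick, with eight open notches 12 mm wide in its rim, 45 degrees apart.
- carousel (a joint): Angle of the table (grey floor, eight tube sleeves, radial index arm), rad. 0 at the start, plunger home in a notch, play 0.015. It grows CLOCKWISE seen from above. Notches and sleeves are 0.785 apart: the next notch is at 0.785. It turns stiffly (0.15 N m, 1.3 N at the plunger), stays where left, and cannot turn while the plunger is in a notch.
- plunger_head (a point): Centre of the top of the index plunger's round black head, 33 mm across, on the index arm 118 mm from the turning axis, 100 mm above the bench when out; pressed straight down; it travels round with the table. At the start it lies 202.5 degrees counter-clockwise (seen from above) from the x axis of carousel_base, one station on at 157.5 degrees.
- guard_mouth (a point): On the plunger's axis, level with the top of the aluminium horseshoe guard, 116 mm above the bench. The guard is part of the table, stands round the plunger head, 51 mm across inside, wall 4 mm, open only on the side away from the turning axis (124 degrees). A fingertip goes down inside it on to the head; moved sideways it meets the guard wall and pushes the table round.
- plunger (a joint): How far the plunger is in, m: 0 out, 0.012 fully down; a spring pushes it out (3.5 N, 7.7 N fully down). Its dog fills a ring notch from below; in by over 0.007 it is under the ring and the table can turn. Let go between notches it slides along beneath the ring (reads 0.007), and springs up to 0 by itself within 3 mm of the middle of a notch: the table is locked.
- read_key (a joint): How far the read key is pressed, m: 0 out, 0.005 fully down (5 N); it springs back.
- read_key_top (a point): Centre of the top of the read key, a white round push key 24 mm across in a grey collar 40 mm across, on top of the reader head, 22 mm from the turning axis towards the snout; 167 mm above the bench, pressed straight down. The collar's top is 158 mm above the bench.
- sample_a: Stoppered blood tube (17 mm across the cap, 80 mm high) standing loose in one of the carousel's sleeves, 58 mm from the axis; its cap's top is 104 mm above the bench. Origin: centre of its underside, 24 mm above the bench while seated.
- sample_b: Stoppered blood tube (17 mm across the cap, 80 mm high) standing loose in one of the carousel's sleeves, 58 mm from the axis; its cap's top is 104 mm above the bench. Origin: centre of its underside, 24 mm above the bench while seated.
- sample_c: Stoppered blood tube (17 mm across the cap, 80 mm high) standing loose in one of the carousel's sleeves, 58 mm from the axis; its cap's top is 104 mm above the bench. Origin: centre of its underside, 24 mm above the bench while seated.
- sample_d: Stoppered blood tube (17 mm across the cap, 80 mm high) standing loose in one of the carousel's sleeves, 58 mm from the axis; its cap's top is 104 mm above the bench. Origin: centre of its underside, 24 mm above the bench while seated.
- sample_e: Stoppered blood tube (17 mm across the cap, 80 mm high) standing loose in one of the carousel's sleeves, 58 mm from the axis; its cap's top is 104 mm above the bench. Origin: centre of its underside, 24 mm above the bench while seated.
- cup: Specimen cup with screw lid, 50 x 50 x 59 mm, loose; a bystander. Origin: centre of its underside.
- kit_box: Small carton, 45 x 60 x 50 mm, loose; a bystander. Origin: centre of its underside.
- petri: Lidded petri dish, 60 mm across, 15 mm high, loose; a bystander. Origin: centre of its underside.
- stain_bottle: Dropper bottle, 44 mm across, 98 mm high, loose; a bystander. Origin: centre of its underside.
- marker_black: Marker pen, 11 x 140 x 12 mm, lying loose; a bystander. Origin: centre of its underside.

How it is judged (in metres and radians):
On the way, in this order (a step that is already met when the one before it is completed fails the run):
1. the index plunger is pressed in clear of its notch, with the table still at the first station (value of joint plunger above 0.0065 m and value of joint carousel below 0.1 rad).
2. the table stands one station on clockwise and the plunger has sprung home in that notch (value of joint carousel between 0.745 and 0.825 rad and value of joint plunger below 0.002 m), for 0.2 s.
3. the read key is pressed down with the table locked there (all of step 2 and value of joint read_key above 0.0035 m).
At the end, for the whole second after the job is handed in: Table at rest one station clockwise (0.785 within 0.04 rad), plunger out (in by less than 2 mm); read key then pressed at least 3.5 mm and back within 1 mm; all tubes seated (less than 8 mm up), five loose bystanders within 20 mm of their places (all of step 2 and velocity of joint carousel between -0.03 and 0.03 rad/s and value of joint read_key below 0.001 m and height (world z) of each of sample_a, sample_b, sample_c, sample_d, sample_e below 0.032 m and horizontal distance between each of sample_a, sample_b, sample_c, sample_d, sample_e and axis_point below 0.066 m and distance of each of cup, kit_box, petri, stain_bottle, marker_black from where it was at the start of the episode below 0.02 m); the robot touches nothing.
It fails at once if the table is turned backwards or past the next station (value of joint carousel above 0.95 rad or value of joint carousel below -0.15 rad).
It fails at once if the read key is pressed before the next tube is locked in place (value of joint read_key above 0.003 m and not (value of joint carousel between 0.745 and 0.825 rad and value of joint plunger below 0.002 m)).
It fails at once if a tube is lifted out of its sleeve (height (world z) of any of sample_a, sample_b, sample_c, sample_d, sample_e above 0.044 m).
It fails at once if a bystander is displaced or lifted (distance of any of cup, kit_box, petri, stain_bottle, marker_black from where it was at the start of the episode above 0.03 m).
It also fails if it takes over 45 s, if anything falls off the work surface, if the arm or the gripper's body presses on something with over 40 N, if the wrist force passes 120 N, or if a joint passes its speed limit or range.

### The arm

A 6-joint arm with a two-finger parallel gripper is mounted at the origin on the work surface; the furniture and walls round the work are solid. World frame = base frame: x ahead of the robot, y to its left, z up, the work surface at z = 0. Lengths are in m, angles in degrees, forces in N, time in s.
With the tool pointing down it reaches from about 0.35 to 0.875 m from the base axis. Payload 4.2 kg.
Tool frame: the origin (TCP) lies on the centre line of the jaws, within the pads' length; the fingertips stand tip_reach ahead of it and the grasp point (between the pads) is the TCP (tip_reach is the distance from the TCP to the fingertips, in m); z points along the fingers, y is the line along which they close (so a half turn about z gives the same grasp; the last joint's range is limited). The gripper opens to 87 mm and grips with 3 to 60 N. Pads are 19 mm wide; open, the fingers measure 117 mm over their backs; the gripper's body (75 mm by 190 mm) begins 51 mm behind the grasp point.
Start: joints at [89.129, 22.042, 0.453, 0, -68.411, -14.817], TCP at [0.169, 0.602, 0.242] pointing down, gripper open.
Joint ranges: [-179.83, 179.83], [-69.29, 118.12], [-61.27, 80.66], [-181.25, 117.63], [-171.15, -9.14], [-177.46, 177.46]. Speed limits (degrees/s): [159.86, 159.86, 180, 180, 180, 180].

### API

Orientations are given as a 3x3 rotation matrix whose columns are the frame's x, y, z axes.
In Python, from station import sense, capture, finish_job, tip_reach gives the robot as it stands.
- The arm moves only by the tool arm_command, never from a script. Its argument "deltas" is a list of rows, each a list of 7 numbers: the turn, a rotation vector about the tool's x, y, z in rad, then the shift along the tool's x, y, z in cm, then the closure, from -1 (fully open) to 1 (shut), so that 0 is half open. In form: [[rx, ry, rz, dx, dy, dz, hand], ...]. A call has 1 to 8 rows; each row is the pose to reach, as a shift and turn from the pose commanded when the call began, along the tool's axes at that moment; what a row does not reach only later rows make up. A row lasts 1/12 s, in which the tool goes at most 41.7 mm and 7.16 degrees, less where a joint would pass 70% of its speed; a pose out of reach is approached as far as the arm can. A call with a gripper value outside its range is refused whole. The fingers move at their own pace and stop on an object; the grip force is fixed at half the most. Time passes only in rows, so rows that repeat a pose let the fingers close. It gives the time, the measured TCP pose, the force, the opening and the grip force at its end, in the units of the state.
- sense(): the state, without advancing time (a new reading comes with each control period).
- capture(name): name is "side" or "top" or "wrist"; returns a dict with "pixels" (384x512x3 uint8, blue, green, red), "fovy" (degrees; the focal length in pixels is half the picture's height over the tangent of half this angle, whatever the lens; pixels are square), "cx", "cy" (the principal point, pixels), "rvec" (rotation vector, rad) and "tvec" (3), from world to camera coordinates, as OpenCV has them. Camera axes: x right, y down, z forward; pixel columns grow to the right and rows downward; lengths in m; the calibration is good to about 2 mm. The wrist camera is an equidistant fisheye: a pixel r from the principal point sees the ray r / f radians off the axis. A picture is of the moment at which its call begins. There is no depth.
- finish_job(): hands the job in; it is judged then, once.
The state is a dict: "time_s": time; "joints": joint angles; "joint_velocities": joint speeds; "effort": joint torques, N m; "tcp_pos": TCP position; "ee_rot": TCP orientation; "wrist_force": force on the tool from outside, world axes, zero at the start; "moment": the same for the moment, N m; "gripper_width": opening from 0.0 (shut) to 1.0 (fully open); "gripper_force": force on a finger pad.
Only numpy, scipy, OpenCV 4.12 (cv2) and the standard library are available. Lean on these libraries where they do the work, as an engineer would, in place of code of your own. Each camera call takes 0.05 s, during which the arm holds its last target. There are 200 camera calls.

## Working session

There is one attempt and no reset: what is moved stays moved. The work goes in short steps, Python scripts to look and compute and a tool call to move; the robot and the scene stay as the last step left them, time stands still between calls to the robot, and variables do not carry over. Pictures are saved under pics/ and viewed, at most 12 in all, crops included, and the job is handed in when it is done.

Besides the shell and the picture viewer there is one more tool, called after ">>>" in YAML: its name, and indented under it one key for each argument. arm_command: Moves the arm, as the interface text tells. Its arguments: {"type":"object","properties":{"deltas":{"type":"array"}},"required":["deltas"]}

```bash
mkdir -p pics
cat > h.py <<'E'
import numpy as np, cv2
from station import sense, capture, finish_job, tip_reach
def cam(n,save=None):
    c=capture(n)
    if save: cv2.imwrite('pics/'+save,c['pixels'])
    c['R']=cv2.Rodrigues(np.array(c['rvec'],float))[0]; c['t']=np.array(c['tvec'],float).ravel()
    c['f']=192/np.tan(np.radians(c['fovy'])/2); return c
def ray_z(c,u,v,z,fish=False):
    d=np.array([u-c['cx'],v-c['cy']])/c['f']
    if fish:
        r=np.hypot(*d); d=np.array([*(d/r*np.sin(r)),np.cos(r)])
    else: d=np.array([*d,1])
    o=-c['R'].T@c['t']; w=c['R'].T@d
    return o+w*(z-o[2])/w[2]
def proj(c,P,fish=False):
    p=c['R']@np.array(P,float)+c['t']
    if fish:
        r=np.hypot(p[0],p[1]); th=np.arctan2(r,p[2]); q=p[:2]/r*th
    else: q=p[:2]/p[2]
    return q*c['f']+[c['cx'],c['cy']]
E
python3 - <<'E'
from h import *
import pickle
print(tip_reach); s=sense(); print(s)
d={}
for n in('top','side','wrist'):
    d[n]=cam(n,n+'0.png'); print(n,d[n]['f'],-d[n]['R'].T@d[n]['t'])
pickle.dump(d,open('c0.pkl','wb'))
a=np.hstack([d[n]['pixels'] for n in('top','side')]);
E
```

```text
0.019
{'time_s': 0.0, 'joints': array([ 8.91285072e+01,  2.20901425e+01,  3.78598690e-01, -3.03799207e-02,
       -6.84093741e+01, -1.48175932e+01]), 'joint_velocities': array([ 0.05416887, -0.12527574,  0.14945537,  0.05537925, -0.02241972,
       -0.06340147]), 'effort': array([-1.61488974e-04, -3.90666139e+01,  1.87409198e+01,  4.21990380e+00,
        1.10025925e-02, -1.90659007e-04]), 'tcp_pos': array([0.16882162, 0.60117952, 0.2404544 ]), 'ee_rot': array([[ 9.62690371e-01, -2.70604831e-01, -5.25068230e-04],
       [-2.70605333e-01, -9.62688077e-01, -2.10262222e-03],
       [ 6.35028068e-05,  2.16626043e-03, -9.99997652e-01]]), 'wrist_force': array([ 0.13301028, -0.47443667,  0.27769275]), 'moment': array([0.01290686, 0.00848423, 0.02561013]), 'gripper_force': 0.0, 'gripper_width': 0.9967612203160433}
top 426.43292796630965 [0.47004308 0.14910476 1.16368593]
side 440.84174055888775 [ 0.30010839 -0.67195142  0.71625168]
wrist 297.3186396354542 [0.23662961 0.58385918 0.38386163]
```

View pics/top0.png

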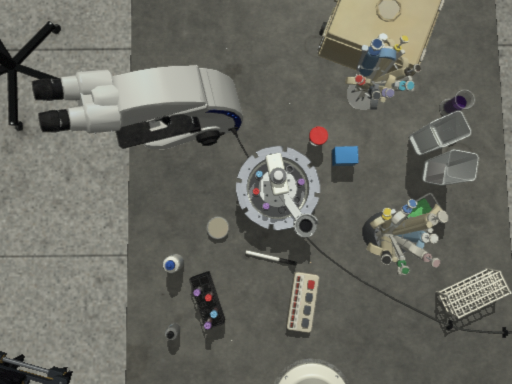

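View pics/side0.png

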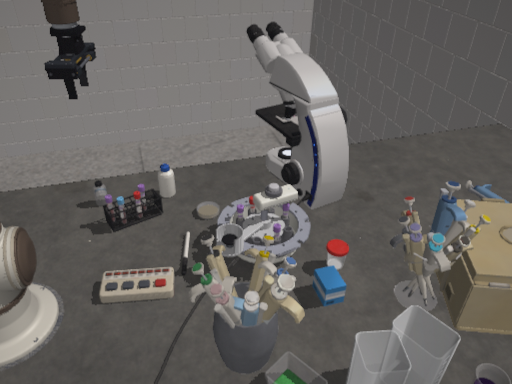

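The top view shows the carousel at about (278,187), the plunger at about (305,226) and the reader head towards (275,160). A tall microscope stands to the upper left, and the bystanders are around the carousel. I'll zoom in next.

Run:
```python
from h import *
import pickle
d=pickle.load(open('c0.pkl','rb'))
p=d['top']['pixels'][130:250,220:370]
cv2.imwrite('pics/z.png',cv2.resize(p,None,fx=5,fy=5,interpolation=cv2.INTER_CUBIC))
c=d['top']
for u,v,z in((278,187,.07),(305.5,226,.116),(278,175,.167),(205,100,.3),(240,120,.2)): print(ray_z(c,u,v,z))
```

```text
[0.55969745 0.08136186 0.07      ]
[0.45953692 0.01857835 0.116     ]
[0.58005027 0.0869011  0.167     ]
[0.72326236 0.24376823 0.3       ]
[0.7046374 0.1742593 0.2      ]
```

View pics/z.png

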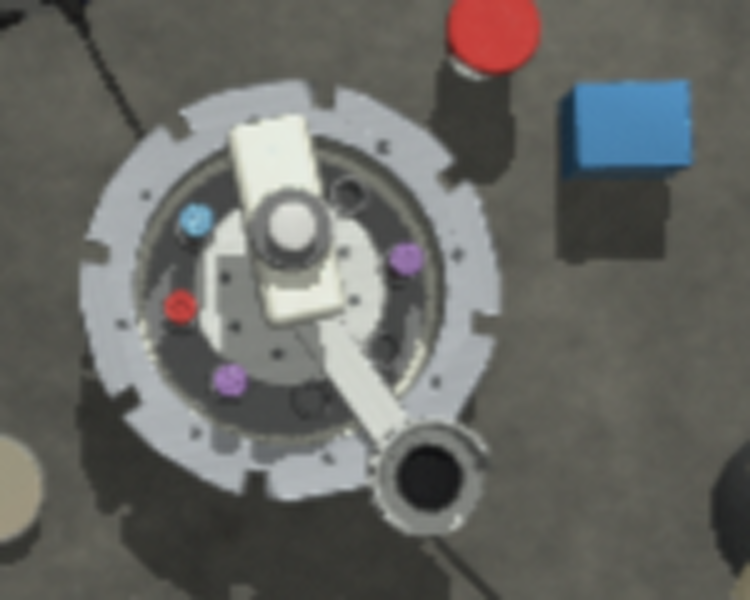

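```bash
cat > fit.py <<'E'
from h import *
import pickle
from scipy.optimize import least_squares
c=pickle.load(open('c0.pkl','rb'))['top']
px=lambda u,v:np.array([220+(u+.5)/5-.5,130+(v+.5)/5-.5])
nt=[(322,92),(178,128),(97,250),(122,400),(256,486),(484,322),(452,180)]
pol=lambda p,r,a,z:[p[0]+r*np.cos(p[2]+np.radians(a)),p[1]+r*np.sin(p[2]+np.radians(a)),z]
def model(p):
    P=[pol(p,118,0,0)]
    out=[proj(c,pol(p,.118,202.5,.1))-px(430,477), proj(c,pol(p,.022,0,.167))-px(293,226),
         proj(c,[p[0],p[1],.07])-px(290,291)]
    for k,n in enumerate(nt):
        q=[proj(c,pol(p,.103,22.5+45*i,.07))-px(*n) for i in range(8)]
        out.append(min(q,key=lambda e:e@e))
    return np.array(out)
r=least_squares(lambda p:model(p).ravel(),[.56,.08,.22])
p=r.x
if __name__=='__main__':
    print(p,np.degrees(p[2])); print(model(p).round(2).tolist())
    for a in(202.5,180,157.5): print(a,np.round(pol(p,.118,a,.116),4), np.round(pol(p,.118,a,.116)[:2]-np.array(pol(p,.118,202.5,0)[:2]),4))
    print('key',pol(p,.022,0,.167))
    s=sense(); print(s['tcp_pos'])
E
python3 fit.py
```

```text
[0.55905016 0.08252975 0.19893387] 11.398071283686257
[[-0.17, 0.3], [-0.19, -0.04], [-0.05, -0.54], [0.55, 0.35], [-0.36, -0.58], [-0.79, 0.42], [0.54, 0.38], [-0.37, 0.02], [0.62, 0.52], [0.25, -0.85]]
202.5 [0.4611 0.0167 0.116 ] [0. 0.]
180 [0.4434 0.0592 0.116 ] [-0.0177  0.0425]
157.5 [0.4433 0.1053 0.116 ] [-0.0178  0.0885]
key [np.float64(0.5806162719332468), np.float64(0.08687748961813344), 0.167]
[0.16882763 0.60130663 0.24071149]
```

View pics/wrist0.png

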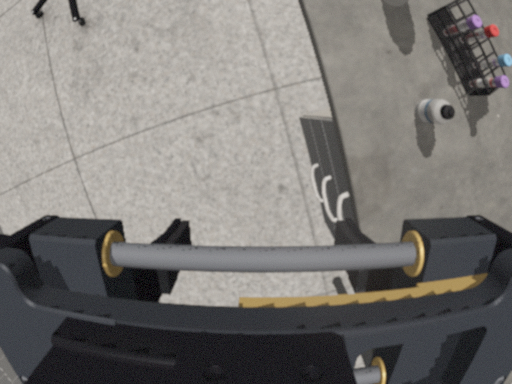

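The wrist view shows only the floor and bench edge. The carousel fit residuals are under 1 px, so I'll move out at the current height.

```bash
cat > go.py <<'E'
import sys
from h import *
# shift (cm) in tool axes from current pose to world target; yaw to y-angle (deg)
s=sense(); t=np.array([float(a) for a in sys.argv[1:4]]); R=s['ee_rot']
print('tcp',s['tcp_pos'].round(4),'F',s['wrist_force'].round(2),'t',s['time_s'])
print('shift cm',(R.T@(t-s['tcp_pos'])*100).round(2))
print('yangle',np.degrees(np.arctan2(R[1,1],R[0,1])), 'tilt',R[:2,2].round(4))
E
python3 go.py .461 .0167 .20
```

```text
tcp [0.1688 0.6013 0.2407] F [ 0.15  0.63 -0.36] t 0.15
shift cm [43.94 48.37  4.16]
yangle -105.6938263640888 tilt [-0.0004 -0.0017]
```

>>> arm_command:
  deltas:
    - [0,0,-0.1,4,4.4,0,1]
    - [0,0,-0.2,7.0,7.7,0,1]
    - [0,0,-0.3,9.8,10.8,0,1]
    - [0,0,-0.4,12.6,13.9,0,1]
    - [0,0,-0.473,15.4,17,0,1]
    - [0,0,-0.473,18.2,20.1,0,1]
    - [0,0,-0.473,21,23.2,0,1]
    - [0,0,-0.473,24,26.4,0,1]

```text
time_s: 0.82
tcp_pos: [0.3181, 0.3014, 0.2416]
ee_rot: [[0.98, 0.199, -0.0], [0.199, -0.98, 0.0], [-0.0, -0.0, -1.0]]
wrist_force: [0.8, 1.3, 0.5]
gripper_width: 0.48
gripper_force: 0.0
```

```bash
python3 go.py .461 .0167 .20
```

```text
tcp [0.3181 0.3014 0.2416] F [0.81 1.25 0.52] t 0.8167
shift cm [ 8.35 30.74  4.15]
yangle -78.54795626754216 tilt [-0.0001  0.0001]
```

>>> arm_command:
  deltas:
    - [0,0,0,1,3.8,0,1]
    - [0,0,0,2.1,7.7,0,1]
    - [0,0,0,3.2,11.6,0,1]
    - [0,0,0,4.3,15.5,0,1]
    - [0,0,0,5.3,19.4,0,1]
    - [0,0,0,6.3,23.3,0,1]
    - [0,0,0,7.4,27.1,0,1]
    - [0,0,0,8.35,30.5,2,1]

```text
time_s: 1.48
tcp_pos: [0.4632, 0.0194, 0.2248]
ee_rot: [[0.98, 0.198, 0.009], [0.198, -0.98, 0.002], [0.009, -0.0, -1.0]]
wrist_force: [2.0, 0.4, -0.1]
gripper_width: 0.008
gripper_force: 0.0
```

>>> arm_command:
  deltas:
    - [0,0,0,0,0,0,1]
    - [0,0,0,0,0,0,1]

```text
time_s: 1.65
tcp_pos: [0.4597, 0.0192, 0.2202]
ee_rot: [[0.981, 0.194, -0.003], [0.193, -0.981, -0.001], [-0.003, 0.0, -1.0]]
wrist_force: [-0.7, 0.4, 0.8]
gripper_width: 0.006
gripper_force: 0.0
```

```bash
python3 go.py .461 .0167 .16
python3 - <<'E'
from h import *
c=cam('wrist','w1.png'); t=cam('top','t1.png'); s=cam('side','s1.png')
print('head/guard proj',proj(c,[.461,.0167,.116],True), proj(t,[.461,.0167,.116]))
cv2.imwrite('pics/m1.png',np.hstack([cv2.resize(c['pixels'],(400,300)),cv2.resize(s['pixels'][120:300,160:400],(400,300))]))
E
```

```text
tcp [0.4597 0.0192 0.2202] F [-0.68  0.42  0.79] t 1.65
shift cm [0.1  0.27 6.02]
yangle -78.84281819809483 tilt [-0.0033 -0.001 ]
head/guard proj [267.19823409 194.6936503 ] [306.25481217 225.3901888 ]
```

View pics/m1.png

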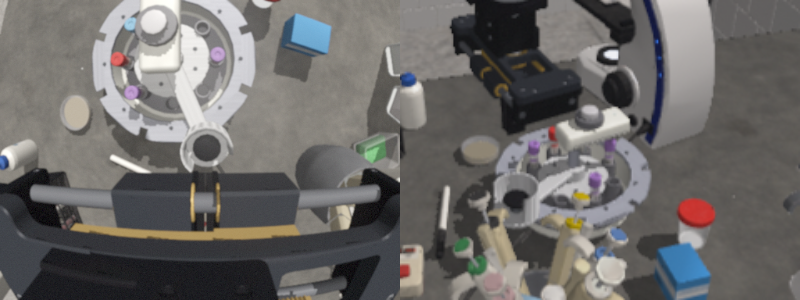

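The wrist view shows the guard at about (264,187) in full pixels, against a predicted (267,195), so I'll check it against other features.

Run:
```python
from h import *
from fit import pol,p
c=cam('wrist'); im=c['pixels'].copy()
for P,col in((pol(p,.118,202.5,.1),(0,0,255)),(pol(p,.118,202.5,.116),(0,255,0)),(pol(p,.022,0,.167),(0,0,255)),*[(pol(p,.103,22.5+45*i,.07),(255,0,0)) for i in range(8)]):
    q=proj(c,P,True); print(q.round(1)); cv2.circle(im,tuple(int(round(x)) for x in q),2,col,-1)
for a in range(0,360,10):
    q=proj(c,np.array(pol(p,.118,202.5,.116))+.0255*np.array([np.cos(a),np.sin(a),0]),True); cv2.circle(im,tuple(int(round(x)) for x in q),0,(0,255,255),-1)
cv2.imwrite('pics/w2.png',cv2.resize(im[0:220,90:360],None,fx=2.6,fy=2.6,interpolation=cv2.INTER_CUBIC))
```

```text
[269.6 190.9]
[270.1 195.6]
[205.4  27.4]
[187.   -8.9]
[134.7  45.7]
[134.9 118.9]
[187.  170.2]
[263.4 170. ]
[319.6 115.6]
[319.8  38.8]
[263.8 -12.8]
```

View pics/w2.png

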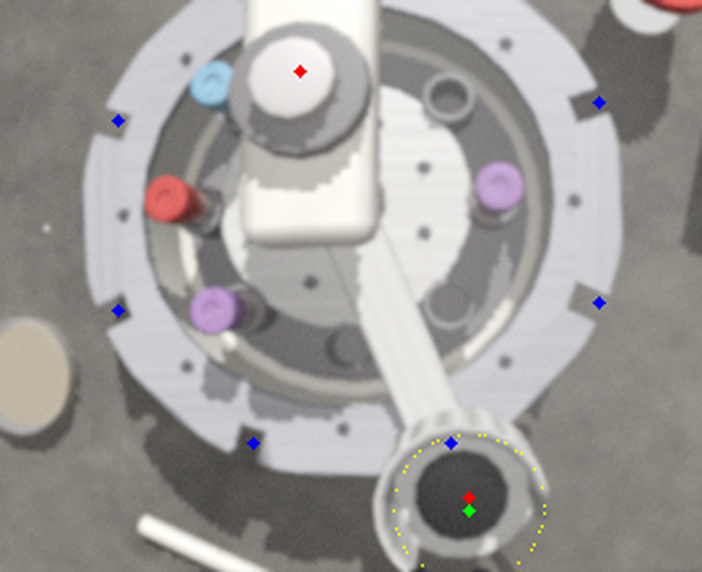

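```bash
python3 - <<'E'
from h import *
from fit import pol,p
c=cam('wrist')
for u,v,z,P in((461,494,.1,pol(p,.118,202.5,.1)),(291,77,.167,pol(p,.022,0,.167)),(585,104,.07,pol(p,.103,22.5-45,.07)),(590,302,.07,pol(p,.103,-67.5,.07)),(112,122,.07,pol(p,.103,67.5,.07)),(112,310,.07,pol(p,.103,112.5,.07)),(250,443,.07,pol(p,.103,157.5,.07))):
    q=ray_z(c,90+(u+.5)/2.6-.5,(v+.5)/2.6-.5,z,True); print(q.round(4),((q-P)*1000).round(1))
E
python3 go.py .4615 .0180 .13
```

```text
[0.4617 0.0197 0.1   ] [ 0.6  3.  -0. ]
[0.5789 0.0896 0.167 ] [-1.7  2.8  0. ]
[0.6144 0.0024 0.07  ] [-45.7 -60.3   0. ]
[ 0.5384 -0.0153  0.07  ] [-78.1 -12.3   0. ]
[0.5778 0.1862 0.07  ] [-1.1  2.6  0. ]
[0.5012 0.171  0.07  ] [-0.4  2.9  0. ]
[0.4579 0.104  0.07  ] [-0.1  1.7  0. ]
tcp [0.4601 0.0223 0.2222] F [ 0.96 -0.03 -0.6 ] t 1.9
shift cm [0.04 0.45 9.22]
yangle -78.45221677643474 tilt [0.0013 0.0005]
```

>>> arm_command:
  deltas:
    - [0,0,0,0.05,0.25,2.5,1]
    - [0,0,0,0.1,0.3,5,1]
    - [0,0,0,0.1,0.3,6.5,1]
    - [0,0,0,0.1,0.3,8,1]
    - [0,0,0,0.1,0.3,9.1,1]
    - [0,0,0,0.1,0.3,9.1,1]

```text
time_s: 2.4
tcp_pos: [0.4602, 0.0191, 0.1289]
ee_rot: [[0.98, 0.2, -0.004], [0.2, -0.98, -0.001], [-0.004, 0.0, -1.0]]
wrist_force: [-0.9, 0.4, -0.1]
gripper_width: 0.002
gripper_force: 0.0
```

```bash
python3 go.py .4613 .0182 .107
python3 - <<'E'
from h import *
c=cam('wrist'); s=cam('side'); cv2.imwrite('pics/m3.png',np.hstack([cv2.resize(c['pixels'][120:270,170:370],(400,300)),cv2.resize(s['pixels'][180:270,190:310],(400,300))]))
P=[sense()['tcp_pos']]
for i in range(3): cam('top'); P.append(sense()['tcp_pos'])
print(np.round(P,4))
E
```

```text
tcp [0.4602 0.0191 0.1289] F [-0.86  0.38 -0.09] t 2.4
shift cm [0.1  0.11 2.19]
yangle -78.47115017019927 tilt [-0.0039 -0.0011]
[[0.4619 0.0192 0.1311]
 [0.4623 0.0192 0.1315]
 [0.4625 0.0191 0.1317]
 [0.4624 0.019  0.1317]]
```

View pics/m3.png

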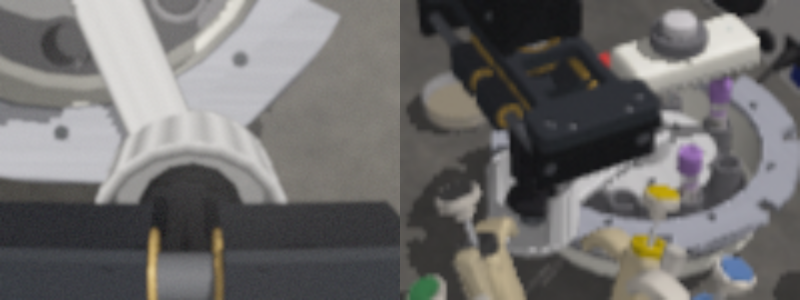

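The fingertip is centred inside the guard, just above the head, so I'll press.

>>> arm_command:
  deltas:
    - [0,0,0,0,0,0.6,1]
    - [0,0,0,0,0,1.2,1]
    - [0,0,0,0,0,1.7,1]
    - [0,0,0,0,0,2.2,1]
    - [0,0,0,0,0,2.2,1]
    - [0,0,0,0,0,2.2,1]

```text
time_s: 3.15
tcp_pos: [0.4624, 0.0185, 0.1089]
ee_rot: [[0.98, 0.198, 0.001], [0.198, -0.98, 0.0], [0.001, 0.0, -1.0]]
wrist_force: [-0.2, 1.4, 6.8]
gripper_width: 0.005
gripper_force: 3.3
```

Run:
```python
from h import *
for i in range(2): cam('top'); s=sense();print(s['tcp_pos'].round(4),s['wrist_force'].round(2))
R=s['ee_rot']
from fit import p
for a in np.arange(202.5,145,-5): # arc about the shifted axis, relative to the start, in tool axes
    A=p[2]+np.radians(a);B=p[2]+np.radians(202.5)
    print(a,(R.T@(.118*np.array([np.cos(A)-np.cos(B),np.sin(A)-np.sin(B),0]))*100).round(2))
```

```text
[0.4624 0.0185 0.109 ] [-1.45  0.51  6.42]
[0.4624 0.0185 0.1091] [-0.77  0.31  6.55]
202.5 [0. 0. 0.]
197.5 [-0.35 -0.97 -0.  ]
192.5 [-0.62 -1.96 -0.  ]
187.5 [-0.8  -2.98 -0.  ]
182.5 [-0.88 -4.   -0.  ]
177.5 [-0.88 -5.03 -0.  ]
172.5 [-0.79 -6.06 -0.  ]
167.5 [-0.61 -7.07 -0.  ]
162.5 [-0.35 -8.06 -0.  ]
157.5 [ 0.01 -9.03 -0.  ]
152.5 [ 0.44 -9.96 -0.  ]
147.5 [  0.96 -10.86  -0.  ]
```

>>> arm_command:
  deltas:
    - [0,0,0,-0.18,-0.5,0,1]
    - [0,0,0,-0.35,-0.97,0,1]
    - [0,0,0,-0.5,-1.45,0,1]
    - [0,0,0,-0.62,-1.96,0,1]
    - [0,0,0,-0.72,-2.45,0,1]
    - [0,0,0,-0.8,-2.98,0,1]
    - [0,0,0,-0.8,-2.98,0,1]

```text
time_s: 3.83
tcp_pos: [0.4487, 0.0465, 0.1093]
ee_rot: [[0.98, 0.199, 0.002], [0.199, -0.98, 0.0], [0.002, 0.0, -1.0]]
wrist_force: [-1.1, 1.5, 7.4]
gripper_width: 0.004
gripper_force: 3.2
```

Run:
```python
from h import *
c=cam('top','t4.png');w=cam('wrist');sd=cam('side'); s=sense();print(s['tcp_pos'].round(4),s['wrist_force'].round(2),s['ee_rot'][:2,1])
cv2.imwrite('pics/m4.png',np.hstack([cv2.resize(w['pixels'][20:290,80:440],(400,300)),cv2.resize(sd['pixels'][180:270,190:310],(400,300))]))
```

```text
[0.4488 0.0463 0.1092] [-1.14  0.96  6.52] [ 0.1984895  -0.98010301]
```

View pics/m4.png

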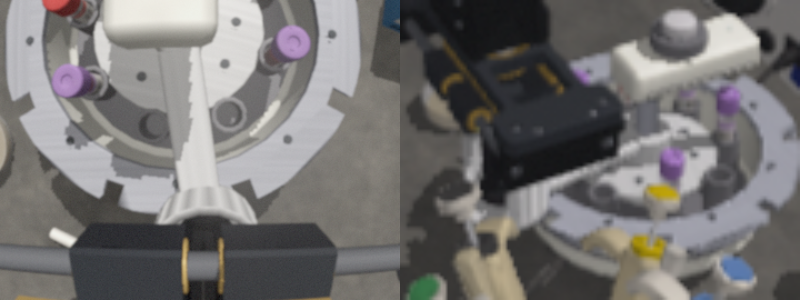

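The table has turned with the finger, and the index arm now points nearly straight down the picture. I'll continue to about 30° and then ease the press off.

>>> arm_command:
  deltas:
    - [0,0,0,-0.05,-0.5,0,1]
    - [0,0,0,-0.08,-1.02,0,1]
    - [0,0,0,-0.09,-1.55,0,1]
    - [0,0,0,-0.08,-2.05,0,1]
    - [0,0,0,-0.04,-2.55,0,1]
    - [0,0,0,0.01,-3.08,0,1]
    - [0,0,0,0.01,-3.08,-0.7,1]
    - [0,0,0,0.01,-3.08,-1.4,1]

```text
time_s: 4.65
tcp_pos: [0.4414, 0.076, 0.1224]
ee_rot: [[0.98, 0.198, -0.002], [0.198, -0.98, -0.001], [-0.002, 0.0, -1.0]]
wrist_force: [0.3, 0.3, 0.4]
gripper_width: -0.003
gripper_force: 0.0
```

Run:
```python
from h import *
from fit import p
c=cam('top','t5.png');w=cam('wrist'); s=sense();print(s['tcp_pos'].round(4),s['wrist_force'].round(2))
A=np.array([p[0],p[1]+.0015]);d=s['tcp_pos'][:2]-A;print('finger angle',np.degrees(np.arctan2(d[1],d[0])-p[2])%360,'radius',np.hypot(*d))
cv2.imwrite('pics/m5.png',np.hstack([cv2.resize(w['pixels'][20:290,80:440],(400,300)),cv2.resize(c['pixels'][135:243,215:359],(400,300),interpolation=cv2.INTER_CUBIC)]))
```

```text
[0.4422 0.0761 0.1233] [0.53 0.26 0.3 ]
finger angle 172.4598036177809 radius 0.11712295401165557
```

View pics/m5.png

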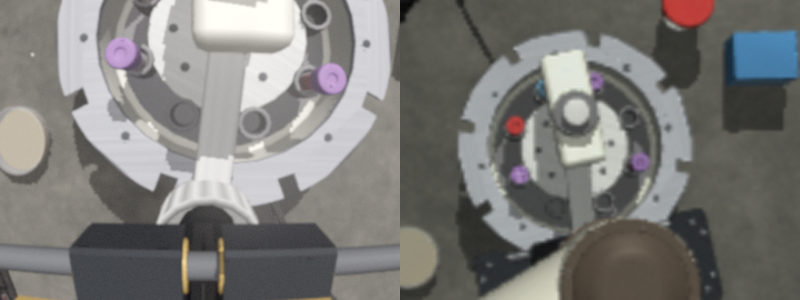

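The table is now about 30° round and the plunger is released onto the underside of the ring. I'll creep towards the notch.

>>> arm_command:
  deltas:
    - [0,0,0,0.03,-0.25,0,1]
    - [0,0,0,0.08,-0.5,0,1]
    - [0,0,0,0.13,-0.75,0,1]
    - [0,0,0,0.18,-1.0,0,1]
    - [0,0,0,0.24,-1.25,0,1]
    - [0,0,0,0.3,-1.5,0,1]
    - [0,0,0,0.37,-1.75,0,1]
    - [0,0,0,0.44,-2.0,0,1]

```text
time_s: 5.42
tcp_pos: [0.442, 0.096, 0.1223]
ee_rot: [[0.98, 0.198, -0.001], [0.198, -0.98, -0.002], [-0.002, 0.001, -1.0]]
wrist_force: [2.8, -4.9, -0.8]
gripper_width: 0.012
gripper_force: 1.9
```

>>> arm_command:
  deltas:
    - [0,0,0,0.05,-0.15,0,1]
    - [0,0,0,0.1,-0.3,0,1]
    - [0,0,0,0.15,-0.45,0,1]
    - [0,0,0,0.2,-0.6,0,1]
    - [0,0,0,0.2,-0.6,0,1]

```text
time_s: 5.83
tcp_pos: [0.4429, 0.103, 0.1224]
ee_rot: [[0.98, 0.198, -0.001], [0.198, -0.98, -0.0], [-0.001, 0.0, -1.0]]
wrist_force: [0.8, -3.5, -0.8]
gripper_width: 0.006
gripper_force: 1.6
```

```bash
cat > st.py <<'E'
from h import *
from fit import p
w=cam('wrist'); s=sense();print(s['tcp_pos'].round(4),s['wrist_force'].round(2))
A=np.array([p[0],p[1]+.0015]);d=s['tcp_pos'][:2]-A;print('finger angle',np.degrees(np.arctan2(d[1],d[0])-p[2])%360,'radius',np.hypot(*d))
E
python3 st.py
```

```text
[0.4429 0.103  0.1224] [ 0.39 -3.75 -1.33]
finger angle 159.34991955200914 radius 0.1177049251419721
```

>>> arm_command:
  deltas:
    - [0,0,0,0.05,-0.12,0,1]
    - [0,0,0,0.1,-0.25,0,1]
    - [0,0,0,0.15,-0.37,0,1]
    - [0,0,0,0.2,-0.5,0,1]
    - [0,0,0,0.2,-0.5,0,1]

```text
time_s: 6.3
tcp_pos: [0.444, 0.1084, 0.1225]
ee_rot: [[0.98, 0.198, -0.0], [0.198, -0.98, 0.0], [-0.0, -0.0, -1.0]]
wrist_force: [0.3, -4.2, -0.8]
gripper_width: 0.001
gripper_force: 1.6
```

>>> arm_command:
  deltas:
    - [0,0,0,0.04,-0.1,0,1]
    - [0,0,0,0.08,-0.2,0,1]
    - [0,0,0,0.12,-0.3,0,1]
    - [0,0,0,0.12,-0.3,0,1]

```text
time_s: 6.63
tcp_pos: [0.4446, 0.1115, 0.1225]
ee_rot: [[0.98, 0.198, -0.0], [0.198, -0.98, 0.0], [-0.0, -0.0, -1.0]]
wrist_force: [0.4, -4.2, -1.9]
gripper_width: 0.005
gripper_force: 1.7
```

```bash
python3 st.py
```

```text
[0.4446 0.1115 0.1225] [ 0.03 -4.01 -1.1 ]
finger angle 155.1082595676419 radius 0.1176668940611487
```

>>> arm_command:
  deltas:
    - [0,0,0,0.04,-0.1,0,1]
    - [0,0,0,0.08,-0.2,0,1]
    - [0,0,0,0.08,-0.2,0,1]

```text
time_s: 6.93
tcp_pos: [0.4451, 0.1136, 0.1226]
ee_rot: [[0.98, 0.198, -0.0], [0.198, -0.98, 0.0], [-0.0, -0.0, -1.0]]
wrist_force: [0.7, -3.4, -1.0]
gripper_width: 0.002
gripper_force: 1.6
```

>>> arm_command:
  deltas:
    - [0,0,0,0.04,-0.1,0,1]
    - [0,0,0,0.08,-0.2,0,1]
    - [0,0,0,0.08,-0.2,0,1]

```text
time_s: 7.18
tcp_pos: [0.4459, 0.1165, 0.1228]
ee_rot: [[0.98, 0.198, 0.001], [0.198, -0.98, 0.001], [0.002, -0.001, -1.0]]
wrist_force: [0.3, 0.3, 0.0]
gripper_width: 0.004
gripper_force: 0.3
```

```bash
python3 st.py
```

```text
[0.4459 0.1165 0.1228] [-0.28  0.39 -0.42]
finger angle 152.5832764715536 radius 0.11768038532643058
```

>>> arm_command:
  deltas:
    - [0,0,0,0.04,-0.1,0,1]
    - [0,0,0,0.08,-0.2,0,1]
    - [0,0,0,0.08,-0.2,0,1]

```text
time_s: 7.48
tcp_pos: [0.446, 0.1181, 0.1227]
ee_rot: [[0.98, 0.198, 0.0], [0.198, -0.98, 0.0], [0.001, -0.0, -1.0]]
wrist_force: [-0.7, -0.8, -0.1]
gripper_width: 0.002
gripper_force: 0.3
```

```bash
python3 st.py
```

```text
[0.4461 0.1181 0.1227] [ 0.12 -1.62  0.64]
finger angle 151.82206588154102 radius 0.11802298323585643
```

The force dropped off, which fits the plunger springing home. I'll back off within the guard, lift out and look.

>>> arm_command:
  deltas:
    - [0,0,0,-0.15,0.4,0,1]
    - [0,0,0,-0.3,0.8,0,1]
    - [0,0,0,-0.3,0.8,-2,1]
    - [0,0,0,-0.3,0.8,-5,1]
    - [0,0,0,-0.3,0.8,-8.5,1]
    - [0,0,0,-1.3,0.8,-12,1]
    - [0,0,0,-5,0.8,-12,1]
    - [0,0,0,-5,0.8,-12,1]

```text
time_s: 8.2
tcp_pos: [0.3946, 0.0985, 0.244]
ee_rot: [[0.98, 0.197, 0.001], [0.197, -0.98, 0.003], [0.001, -0.003, -1.0]]
wrist_force: [-1.0, 0.8, -1.2]
gripper_width: 0.008
gripper_force: 0.0
```

```bash
python3 st.py
python3 - <<'E'
from h import *
from fit import pol,p
q=p.copy(); q[1]+=.0015
w=cam('wrist'); sd=cam('side'); im=w['pixels'].copy()
for P in (pol(q,.118,157.5,.1),pol(q,.118,157.5,.093)): print(proj(w,P,True),proj(sd,P))
cv2.imwrite('pics/m6.png',np.hstack([cv2.resize(im[60:330,80:440],(400,300)),cv2.resize(sd['pixels'][180:270,190:310],(400,300),interpolation=cv2.INTER_CUBIC)]))
E
```

```text
[0.3964 0.0991 0.2436] [ 0.53  0.43 -0.32]
finger angle 163.30314075761174 radius 0.16333215789628489
[266.1902184  137.59358828] [212.26104399 213.23354089]
[266.11586746 137.03115772] [212.37730924 215.66422614]
```

View pics/m6.png

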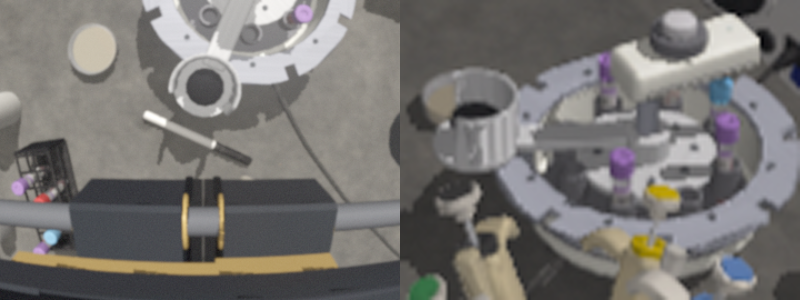

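The index arm now lies one station on. The head in the side view, at about (213.4,213), matches the prediction for the plunger out (213.2) rather than down (215.7). I'll confirm by comparing dark-disc centroids with the start.

Run:
```python
from h import *
import pickle
from fit import pol,p
q=p.copy(); q[1]+=.0015
c0=pickle.load(open('c0.pkl','rb'))['side']; c1=cam('side'); w=cam('wrist')
def dark(c,e,n,th=60):
    x,y=np.round(e).astype(int); g=cv2.cvtColor(c['pixels'][y-n:y+n+1,x-n:x+n+1],cv2.COLOR_BGR2GRAY)
    k,l,st,ce=cv2.connectedComponentsWithStats((g<th).astype(np.uint8)); i=l[n,n]; return st[i], ce[i]-n+[x,y]
for c,a in((c0,202.5),(c1,157.5)):
    for z in(.1,.093): print(a,z,proj(c,pol(q,.118,a,z)))
    print(dark(c,proj(c,pol(q,.118,a,.1)),12))
st,ce=dark(w,proj(w,pol(q,.118,157.5,.1),True),25); print(st,ce)
r=ray_z(w,*ce,.1,True); d=r[:2]-[p[0],p[1]+.0027]; print(r,np.degrees(np.arctan2(d[1],d[0])-p[2])%360,np.hypot(*d))
s=sense(); print((s['ee_rot'].T@(np.array([.580,.0883,.235])-s['tcp_pos'])*100).round(2), s['tcp_pos'])
```

```text
202.5 0.1 [229.33673922 236.74026346]
202.5 0.093 [229.38772545 239.23854627]
(array([  5,   9,  15,  13, 135], dtype=int32), array([228.66666667, 239.57777778]))
157.5 0.1 [212.26104399 213.23354089]
157.5 0.093 [212.37730924 215.66422614]
(array([ 6, 10, 13,  4, 42], dtype=int32), array([211.73809524, 212.66666667]))
[   0    0   51   51 2601] [266. 140.]
[0.44326658 0.10711681 0.1       ] 157.89738096404605 0.11783412311669542
[17.52  4.74  0.74] [0.39892523 0.10012733 0.24241519]
```

Run:
```python
from h import *
from fit import pol,p
q=p.copy(); q[1]+=.0015
c=cam('side'); P=np.array(pol(q,.118,157.5,.1)); v=P-(-c['R'].T@c['t']); v[2]=0; v/=np.linalg.norm(v)
for n,X in (('guard top back inner',P+[0,0,.016]+v*.0255),('back out',P+v*.0165),('back down',P-[0,0,.007]+v*.0165),('rim front inner',P+[0,0,.016]-v*.0255),('rim front outer',P+[0,0,.016]-v*.0295)): print(n,proj(c,X).round(1))
g=np.mean([cv2.cvtColor(cam('side')['pixels'],cv2.COLOR_BGR2GRAY) for i in range(4)],0)
print(g[198:226,206:219].round().astype(int))
```

```text
guard top back inner [211.7 200.9]
back out [212.  208.8]
back down [212.2 211.2]
rim front inner [212.3 214.6]
rim front outer [212.4 215.7]
[[ 86  87  87  88  88  88  87  86  85  86  86  86  86]
 [ 87  88  87  88  88  88  87  86  86  86  87  89  87]
 [ 88  87  92 109 121 121 120 118 115 102  99  88  88]
 [137 150 140 139 136 132 131 130 128 127 134 132 124]
 [161 156 145 134 125 124 123 123 123 128 135 136 129]
 [141 132 130 125 120 122 122 122 120 121 121 119 115]
 [122 134 133 130 120 123 122 122 120 121 121 119 114]
 [124 136 133 131 120 122 122 122 120 121 120 119 114]
 [126 140 132 124 120 121 122 122 120 120 120 119 113]
 [128 143 124 119 120 120 122 122 119 119 120 118 113]
 [129 136 118 120 120 119 121 123 119 118 120 118 113]
 [133 144 118 120 120 118 121 124 120 116 120 119 114]
 [129 132 112  96  96  88  88  90  91  93 110 119 114]
 [121  96  78  52  54  41  34  37  44  51  73  92 104]
 [ 96  58  34  32  32  32  33  34  32  32  31  45  71]
 [ 55  32  32  33  33  32  33  34  33  34  32  22  36]
 [ 35  44  42  33  32  32  33  33  33  36  47  66 104]
 [ 63  92  92  84  72  72  81  97 102 115 132 138 157]
 [ 78 112 124 129 136 134 133 147 163 166 159 154 171]
 [ 76 112 126 123 138 156 133 139 150 153 156 144 168]
 [ 90 113 122 108 115 132 116 116 128 162 156 143 167]
 [102 114 122 112 107 112 116 125 158 184 158 143 167]
 [103 116 123 114 102 112 117 135 170 186 159 144 166]
 [105 119 124 118 104 112 118 136 169 186 160 144 166]
 [108 120 125 120 107 111 117 135 168 186 161 144 166]
 [111 122 125 122 111 115 128 134 168 186 162 145 164]
 [112 123 124 123 115 118 137 126 153 187 163 144 164]
 [113 124 126 124 119 119 138 119 139 186 165 148 162]]
```

Run:
```python
from h import *
import pickle
from fit import pol,p
q=p.copy(); q[1]+=.0015
c=pickle.load(open('c0.pkl','rb'))['side']; P=np.array(pol(q,.118,202.5,.1)); v=P-(-c['R'].T@c['t']); v[2]=0; v/=np.linalg.norm(v)
for n,X in (('guard top back inner',P+[0,0,.016]+v*.0255),('back out',P+v*.0165),('back down',P-[0,0,.007]+v*.0165),('rim front inner',P+[0,0,.016]-v*.0255),('rim front outer',P+[0,0,.016]-v*.0295)): print(n,proj(c,X).round(1))
g=cv2.cvtColor(c['pixels'],cv2.COLOR_BGR2GRAY)
print(g[220:250,223:236])
```

```text
guard top back inner [229.1 223.2]
back out [229.2 231.7]
back down [229.3 234.2]
rim front inner [229.4 239. ]
rim front outer [229.4 240.3]
[[143 133  84  84  84  87 112 152 165 153 102 104  97]
 [143 138 123 125 124 122 128 159 157 126 102 105  97]
 [143 143 137 117 117 113 121 163 151 100 102 106  97]
 [135 134 144 112 129 143 134 160 163 130 132 125 109]
 [160 142 144 123 133 143 131 135 144 131 134 132 139]
 [155 139 130 114 112 112 112 112 114 116 116 119 132]
 [130 127 117 111 112 111 111 112 113 115 115 113 110]
 [130 125 109 110 113 112 111 112 114 115 114 111 110]
 [130 128 119 110 112 112 111 112 114 115 114 112 110]
 [132 130 125 109 112 111 111 111 114 115 114 111 110]
 [135 126 116 108 111 113 112 110 113 115 114 111 109]
 [136 115 108 109 110 113 111 110 113 115 114 110 108]
 [136 108 108 108 110 112 111 109 111 113 114 110 108]
 [140 107 108 102  89  89  84  85  93 101 104 110 108]
 [143 102  86  72  50  49  41  43  56  65  68  85  98]
 [111  71  47  29  30  30  30  30  30  29  30  44  71]
 [ 55  30  29  30  31  30  31  31  30  30  31  31  37]
 [ 29  28  30  31  30  29  31  32  31  32  31  30  21]
 [ 30  29  30  31  31  30  31  30  31  31  31  30  28]
 [ 30  31  31  30  30  30  31  31  31  31  35  56  80]
 [ 29  30  30  32  30  31  31  30  31  32  42  74 106]
 [ 26  30  30  30  30  31  30  30  31  31  45  80 111]
 [ 46  26  28  29  31  31  31  32  33  38  52  81 114]
 [ 80  46  23  26  27  27  28  30  30  31  48  81 117]
 [ 97  85  72  33  25  24  25  27  28  30  49  90 119]
 [121 101  92  50  41  48  50  48  45  50  56  95 121]
 [140 116  96  69  50  53  60  57  53  60  76  94 123]
 [142 129 100  93  81  73  69  67  72  89  93  95 125]
 [138 128 113 102 101  95  91  91  94 103  99  97 128]
 [127 125 119 103 103 102 102 101 101 102  98  98 129]]
```

Compared with the start picture, the same edge profile and rim-to-head spacing appear (a plunger still down would shift it about 2.4 rows), so the plunger is out and locked. Next I'll check the clearance to the microscope around the key.

Run:
```python
from h import *
import pickle
d=pickle.load(open('c0.pkl','rb'));t,s=d['top'],d['side']
cv2.imwrite('pics/m7.png',np.hstack([cv2.resize(t['pixels'][60:165,110:250],(400,300),interpolation=cv2.INTER_CUBIC),cv2.resize(s['pixels'][80:230,200:400],(400,300),interpolation=cv2.INTER_CUBIC)]))
for z in(.1,.2,.3,.4): print(z,ray_z(t,242,105,z)[:2],ray_z(t,207,140,z)[:2])
```

```text
0.1 [0.76781904 0.17144486] [0.678441   0.26073975]
0.2 [0.73982432 0.1693446 ] [0.65884894 0.25024465]
0.3 [0.71182959 0.16724435] [0.63925689 0.23974954]
0.4 [0.68383487 0.1651441 ] [0.61966484 0.22925443]
```

View pics/m7.png

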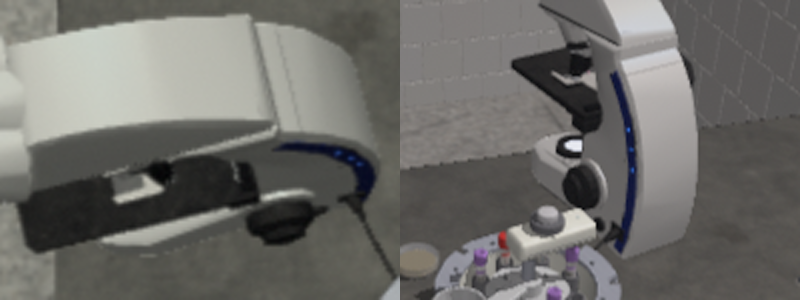

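The microscope's knob is low, near (0.67, 0.25), and its arm edge is near (0.70, 0.17). Both clear the gripper at the key by over 5 cm, so I'll move over it.

>>> arm_command:
  deltas:
    - [0,0,0.05,3,0.8,0,1]
    - [0,0,0.1,6,1.6,0,1]
    - [0,0,0.15,9,2.4,0,1]
    - [0,0,0.15,12,3.2,0,1]
    - [0,0,0.15,15,4,0,1]
    - [0,0,0.15,17.5,4.7,0,1]
    - [0,0,0.15,17.5,4.7,1.5,1]
    - [0,0,0.15,17.5,4.7,1.5,1]

```text
time_s: 9.37
tcp_pos: [0.579, 0.088, 0.2235]
ee_rot: [[0.999, 0.047, -0.007], [0.047, -0.999, -0.002], [-0.007, 0.001, -1.0]]
wrist_force: [-0.3, -0.9, -0.7]
gripper_width: 0.006
gripper_force: 0.0
```

```bash
python3 - <<'E'
from h import *
for i in range(4): cam('top')
E
python3 go.py .580 .0883 .19
```

```text
tcp [0.579  0.0886 0.2281] F [ 0.31 -0.16  0.01] t 9.5667
shift cm [0.09 0.04 3.81]
yangle -87.15190854404008 tilt [ 0.0005 -0.0001]
```

>>> arm_command:
  deltas:
    - [0,0,0,0.05,0,2,1]
    - [0,0,0,0.05,0,3.5,1]
    - [0,0,0,0.05,0,4.2,1]
    - [0,0,0,0.05,0,4.5,1]
    - [0,0,0,0.05,0,4.65,1]
    - [0,0,0,0.05,0,4.65,1]
    - [0,0,0,0.05,0,4.65,1]

```text
time_s: 10.15
tcp_pos: [0.5798, 0.0887, 0.1825]
ee_rot: [[0.999, 0.05, 0.001], [0.05, -0.999, 0.0], [0.001, -0.0, -1.0]]
wrist_force: [-2.0, -0.1, 4.1]
gripper_width: 0.005
gripper_force: 2.0
```

>>> arm_command:
  deltas:
    - [0,0,0,0,0,0.1,1]
    - [0,0,0,0,0,0.2,1]
    - [0,0,0,0,0,0.2,1]
    - [0,0,0,0,0,0.2,1]

```text
time_s: 10.48
tcp_pos: [0.5801, 0.0886, 0.1814]
ee_rot: [[0.999, 0.05, 0.002], [0.05, -0.999, 0.0], [0.002, 0.0, -1.0]]
wrist_force: [-5.9, -0.9, 11.3]
gripper_width: 0.005
gripper_force: 5.4
```

The force reached 11 N, so the key bottomed out (it needs 5 N). I'll release, retreat and look.

>>> arm_command:
  deltas:
    - [0,0,0,0,0,-0.6,1]
    - [0,0,0,0,0,-2,1]
    - [0,0,0,0,0,-5,1]
    - [0,0,0,-3,0,-7,1]
    - [0,0,0,-7,0,-7,1]
    - [0,0,0,-11,0,-7,1]
    - [0,0,0,-15,0,-7,1]
    - [0,0,0,-18,0,-7,1]

```text
time_s: 11.15
tcp_pos: [0.398, 0.0793, 0.2489]
ee_rot: [[0.999, 0.049, 0.001], [0.049, -0.999, 0.001], [0.001, -0.001, -1.0]]
wrist_force: [-0.5, 0.7, 1.3]
gripper_width: 0.006
gripper_force: 0.0
```

>>> arm_command:
  deltas:
    - [0,0,0,0,0,0,1]
    - [0,0,0,0,0,0,1]
    - [0,0,0,0,0,0,1]

```text
time_s: 11.4
tcp_pos: [0.401, 0.0803, 0.2497]
ee_rot: [[0.999, 0.05, 0.003], [0.05, -0.999, 0.001], [0.003, -0.001, -1.0]]
wrist_force: [0.8, -0.9, -0.3]
gripper_width: 0.005
gripper_force: 0.0
```

Run:
```python
from h import *
import pickle
s0=pickle.load(open('c0.pkl','rb'))['side']; s=cam('side')
g=[cv2.cvtColor(c['pixels'],cv2.COLOR_BGR2GRAY) for c in(s0,s)]
print(cv2.absdiff(*g)[180:205,262:285].max(), 'key area diff'); print(sense()['wrist_force'],sense()['tcp_pos'])
print(g[1][198:216,206:219][8:])
print(finish_job())
```

```text
18 key area diff
[-0.14753603  0.04947363 -0.00446094] [0.40117001 0.08029791 0.2493729 ]
[[126 140 132 125 119 121 122 122 120 120 120 118 113]
 [128 143 123 119 119 120 122 122 119 118 120 118 113]
 [129 136 119 119 119 119 121 122 119 117 120 118 112]
 [133 142 117 120 119 118 121 123 120 117 120 118 113]
 [129 132 111  96  97  88  88  90  92  93 110 118 114]
 [120  96  79  53  54  42  33  38  44  50  73  92 104]
 [ 96  59  35  31  33  33  34  33  33  32  29  44  71]
 [ 54  32  31  33  33  32  33  33  33  34  32  25  35]
 [ 36  43  42  33  32  32  34  33  33  39  48  66 103]
 [ 63  91  92  84  72  72  81  97 103 114 131 137 156]]
the job is handed in; nothing more can be done
None
```

I turned the table one station clockwise with the plunger sprung home, pressed the read key to its stop and let it go, and handed the job in at about 11.4 s; the hand-in reported no verdict.

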